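Nest the weld-shop parts pots in the stacking bay

ROBOT

A 6-joint arm with a two-finger parallel gripper is mounted at the origin on the work surface. World frame = base frame: x ahead of the robot, y to its left, z up, the work surface at z = 0. Lengths are in m, angles in rad, forces in N, time in s.
With the tool pointing down it reaches from about 0.4 to 0.825 m from the base axis. Payload 7 kg.
Tool frame: the origin (TCP) lies on the centre line of the jaws, within the pads' length; the fingertips stand bot.tips_ahead ahead of it and the grasp point (between the pads) lies 5 mm behind it (bot.tips_ahead is the distance from the TCP to the fingertips, in m); z points along the fingers, y is the direction in which the jaws open and shut (so a half turn about z gives the same grasp; the last joint's range is limited). The gripper opens to 85 mm and grips with 20 to 120 N. Pads are 22 mm wide; open, the fingers measure 114 mm over their backs; the gripper's body (76 mm by 85 mm) begins 54 mm behind the grasp point. The pads swing forward as they close: fully open they stand 13 mm farther back than shut.
Start: joints at [-0.971, 0.359, 0.012, 0, -1.224, -0.288], TCP at [0.207, -0.642, 0.245] pointing down, gripper open.
Joint ranges: [-3.07, 3.07], [-1.43, 2.12], [-1.02, 1.25], [-3.03, 1.67], [-3.05, -0], [-3.03, 3.03]. Speed limits (rad/s): [2.39, 2.39, 3.01, 3.14, 3.14, 3.14].

INTERFACE

Orientations are given as a rotation vector (axis times angle).
In Python, from cell import bot, read_state, viewer gives the robot as it stands. Calls block until the motion is done:
- bot.goto(position, orientation): joint-space move of the TCP to a pose.
- bot.servo_line(position, ori=None, velocity=0.15, contact_N=None): straight line of the TCP; ori=None keeps the orientation; velocity is the mean speed in m/s. With contact_N (N) it stops when the force on the tool has changed by that much, and returns True; else False.
- bot.move_joints(angles): joint-space move.
- bot.ungrasp() and bot.grasp(): open the fingers fully, or close them until they stop; the grip force is fixed at half the most.
- bot.dwell(seconds).
- bot.ik(position, orientation): joint angles nearest the present ones, or None.
- read_state(): the state.
- viewer.snapshot(name): name is "scene" or "top"; returns a dict with "color" (480x640x3 uint8, red, green, blue), "intrinsics" (3x3 intrinsics, pixels), "view" (4x4, takes a point from world to camera coordinates). Camera axes: x right, y up, looking along -z (the intrinsics and any distortion apply to the point x, -y, -z); pixel columns grow to the right and rows downward; lengths in m; the calibration is good to about 2 mm. A picture is of the moment at which its call begins. There is no depth.
A pose or a line that the arm cannot do raises bot.Unreachable and nothing moves.
- bot.hand_in(): hands the job in, once; it reports no verdict.
The state is a dict: "time": time; "qpos": joint angles; "qd": joint speeds; "effort": joint torques, N m; "tcp_pos": TCP position; "tcp_rot": TCP orientation; "force": force on the tool from outside, world axes, zero at the start; "moment": the same for the moment, N m; "grip_width": finger opening in m.
Only numpy, scipy, OpenCV 4.12 (cv2) and the standard library are available. Lean on these libraries where they do the work, as an engineer would, in place of code of your own. Each camera call takes 0.05 s, during which the arm holds its last target.

TASK

Clear the pots off the tray: nest all four into one upright stack standing over the round mark in the bay between the two angle irons, each pot fully home in the one below. The pot with the square tube in it must end on top, with the tube still standing in it. Do not tip any pot over, and leave the can and the little ladder frame alone.

Things in the scene. Friction and masses are not known exactly. Their poses are not given: they have to be found in the camera images.
- pot_a: Empty pot: a round aluminium-coloured pot, open top, 95 mm high, about 0.22 kg; origin at the centre of its underside, z up. Vertical collar of 66 mm outside diameter from 55 mm height to the rim (mouth 60 mm); 45-degree shoulder from 55 down to 50 mm height; below it the body tapers from 54 to 42 mm diameter at the foot. Wall 3 mm, floor 4 mm. Starts upright on the tray.
- pot_b: Empty pot, the same as pot_a in every way. Put into a like pot, a pot slides in freely until its shoulder rests in the mouth of the lower one; it then stands about 43 mm above that one, so nearly the whole collar stays free to grip.
- pot_c: Empty pot, the same as pot_a in every way.
- pot_tube: The pot that holds the tube; itself the same as pot_a in shape, size and material, told only by the square tube standing in it and 14 mm out of its mouth.
- tube: Loose piece of square steel tube, 22 x 22 x 105 mm, about 0.12 kg, standing on end in pot_tube. Origin at the centre of its lower end, z along its length.
- tray: Thin square steel plate, 190 x 190 mm, 4 mm thick, fixed flat on the bench; the four pots start on it in a square, about 92 mm apart along its x and y axes (each up to 7 mm off), in any order. Origin at the centre of its underside.
- bay: Stacking bay, fixed on the bench to the left or to the right of the tray: a steel plate 160 mm long, 4 mm thick, between two parallel upright dark angle irons 160 mm long, 115 mm high, 5 mm thick, their inner faces 100 mm apart. The channel is open at both ends and above and runs along the bay's x axis. Origin under the centre of the plate.
- bay_mark (a point): Centre of the round black mark, 42 mm across, painted on the bay's plate: the top face of the plate, 4 mm above the bench, in the middle of the bay.
- vise: Grey bench vise, fixed on the bench on the other side of the tray from the bay, 190 mm long along its x axis (its screw and T-handle to -x), 110 mm wide, 115 mm high; origin under its middle. Not used.
- can: Closed white can, 60 mm diameter, 140 mm high, about 0.3 kg, loose, standing beyond the tray; origin at the centre of its underside. To be left alone.
- frame: Small welded ladder frame of 8 mm square bar, 60 x 150 mm (long along its y), 8 mm high, loose, lying flat beyond the tray, to the other side of the can; origin at the centre of its underside. To be left alone.

How it is judged:
At the end, for the whole second after the job is handed in: All four pots upright (0.08 rad), at rest, one nested stack: each within 20 mm of the mark and 10 mm of the top pot's axis, empties' undersides below 98 mm, the tube's pot on top with its underside 122 to 139.5 mm above the bench, the tube standing in it (25 mm, 20 mm, 0.4 rad) (horizontal distance between each of pot_a, pot_b, pot_c, pot_tube and bay_mark below 0.02 m and angle between each of pot_a, pot_b, pot_c, pot_tube's own z axis and vertical below 0.08 rad and linear speed of each of pot_a, pot_b, pot_c, pot_tube below 0.02 m/s and horizontal distance between each of pot_a, pot_b, pot_c and pot_tube below 0.01 m and height (world z) of each of pot_a, pot_b, pot_c below 0.098 m and height (world z) of pot_tube between 0.122 and 0.1395 m and horizontal distance between tube and pot_tube below 0.025 m and z of tube in the frame of pot_tube between -0.005 and 0.02 m and angle between tube's own z axis and vertical below 0.4 rad); the robot touches nothing.
It fails at once if the can is pushed more than 20 mm or tipped (distance of can from where it was at the start of the episode above 0.02 m or angle between can's own z axis and vertical above 0.4 rad).
It fails at once if the ladder frame is moved more than 20 mm (distance of frame from where it was at the start of the episode above 0.02 m).
It fails at once if a pot is tipped over (more than 40 degrees) (angle between any of pot_a, pot_b, pot_c, pot_tube's own z axis and vertical above 0.7 rad).
It also fails if it takes over 69 s, if anything falls off the work surface, if the arm or the gripper's body presses on something with over 40 N, if the wrist force passes 120 N, or if a joint passes its speed limit or range.

## Working session

There is one attempt and no reset: what is moved stays moved. The work goes in short steps, each a Python script; the robot and the scene stay as the last script left them, time stands still between calls to the robot, and variables do not carry over. Pictures are saved under pics/ and viewed, and the job is handed in when it is done.

```bash
ls; mkdir -p pics; python3 - <<'E'
from cell import bot, read_state, viewer
import cv2, numpy as np
for n in ("scene","top"):
    s=viewer.snapshot(n); cv2.imwrite(f"pics/{n}0.png",s["color"][:,:,::-1]); np.savez(f"pics/{n}0.npz",**s)
    print(n,s["intrinsics"].tolist(),np.round(s["view"],4).tolist(), s.keys())
print(read_state(), bot.tips_ahead)
E
```

```text
pics
scene [[519.311457281577, 0.0, 322.6727169189896], [0.0, 519.311457281577, 237.63923589946356], [0.0, 0.0, 1.0]] [[0.0243, 0.9996, -0.0131, -0.0044], [-0.8379, 0.0275, 0.5451, 0.4899], [0.5452, -0.0023, 0.8383, -1.4255], [0.0, 0.0, 0.0, 1.0]] dict_keys(['color', 'intrinsics', 'view'])
top [[447.85231421986305, 0.0, 317.6877703559411], [0.0, 447.85231421986305, 246.7468398927107], [0.0, 0.0, 1.0]] [[-0.0295, -0.9996, 0.0009, 0.0118], [0.9922, -0.0291, 0.1214, -0.6074], [-0.1213, 0.0045, 0.9926, -0.8463], [0.0, 0.0, 0.0, 1.0]] dict_keys(['color', 'intrinsics', 'view'])
{'time': 0.1, 'qpos': array([-9.70925233e-01,  3.59320679e-01,  1.11222025e-02, -3.15195259e-04,
       -1.22410241e+00, -2.88121226e-01]), 'qd': array([ 0.00026364, -0.00067647,  0.00023755, -0.00112705, -0.00035806,
       -0.00109792]), 'effort': array([-2.73643513e-03, -5.84764230e+01,  2.94107991e+01,  6.95454687e+00,
       -3.16611353e-03, -2.48419815e-05]), 'tcp_pos': array([ 0.20689581, -0.64206175,  0.24444035]), 'tcp_rot': array([ 4.87489493e-01, -3.10315548e+00, -2.33389574e-03]), 'force': array([ 0.19564858, -0.68599307, -0.08342665]), 'moment': array([-0.02957718,  0.02336431, -0.02069036]), 'grip_width': 0.08548553011197604} 0.014
```

View pics/scene0.png

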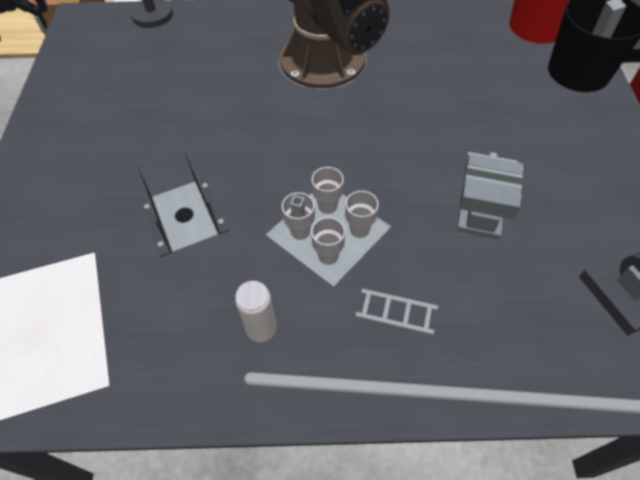

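View pics/top0.png

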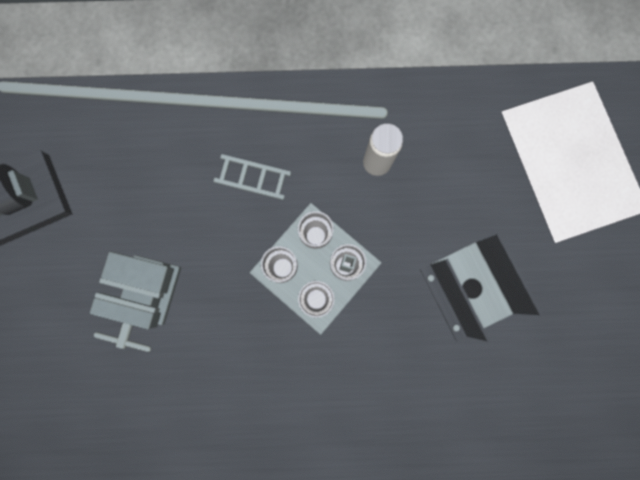

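```bash
python3 - <<'E'
import cv2, numpy as np
a=cv2.imread("pics/top0.png"); c=cv2.imread("pics/scene0.png")
cv2.imwrite("pics/crop_top.png",cv2.resize(a[195:345,240:390],None,fx=4,fy=4,interpolation=cv2.INTER_CUBIC))
cv2.imwrite("pics/crop_bay.png",cv2.resize(a[220:350,410:550],None,fx=4,fy=4,interpolation=cv2.INTER_CUBIC))
cv2.imwrite("pics/crop_sc.png",cv2.resize(c[145:295,255:405],None,fx=4,fy=4,interpolation=cv2.INTER_CUBIC))
E
```

```text
(no output)
```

View pics/crop_top.png

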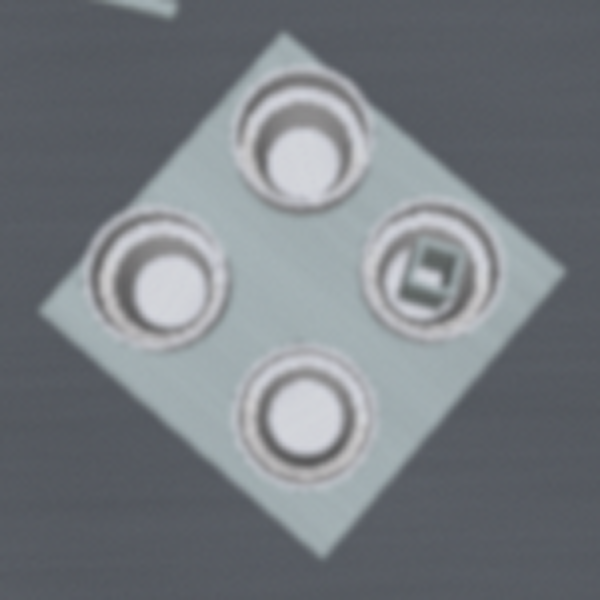

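View pics/crop_bay.png

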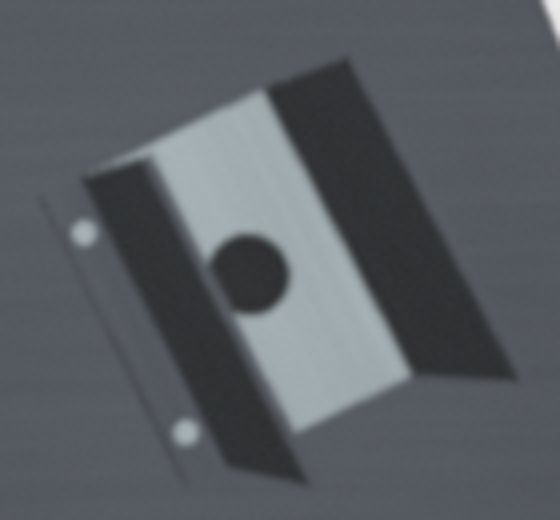

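View pics/crop_sc.png

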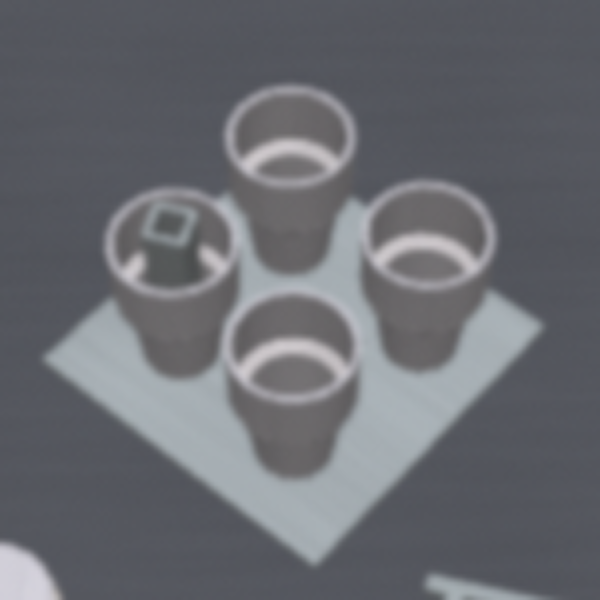

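```bash
cat > h.py <<'E'
import cv2, numpy as np
from scipy.spatial.transform import Rotation as Rn
def ray(s,u,v):
    K=s["intrinsics"];V=s["view"];R=V[:3,:3];o=-R.T@V[:3,3]
    d=R.T@np.array([(u-K[0,2])/K[0,0],-(v-K[1,2])/K[1,1],-1.]); return o,d/np.linalg.norm(d)
def onz(s,u,v,z):
    o,d=ray(s,u,v); return o+d*(z-o[2])/d[2]
def tri(s1,p1,s2,p2):
    A=np.zeros((3,3));b=np.zeros(3)
    for s,p in((s1,p1),(s2,p2)):
        o,d=ray(s,*p);M=np.eye(3)-np.outer(d,d);A+=M;b+=M@o
    return np.linalg.solve(A,b)
def proj(s,P):
    V=s["view"];K=s["intrinsics"];c=V[:3,:3]@P+V[:3,3]
    return K[0,0]*c[0]/-c[2]+K[0,2], K[1,1]*-c[1]/-c[2]+K[1,2]
def down(psi):
    y=np.array([np.cos(psi),np.sin(psi),0]);z=np.array([0,0,-1.]);return Rn.from_matrix(np.c_[np.cross(y,z),y,z]).as_rotvec()
E
python3 - <<'E'
from h import *
T=dict(np.load("pics/top0.npz"));S=dict(np.load("pics/scene0.npz"))
c=T["color"].astype(int)
# pots: warm (R>=G) in tray region
m=((c[:,:,0]-c[:,:,1]>=-2)).astype(np.uint8)*255
roi=np.zeros_like(m);roi[195:345,240:390]=255;m&=roi
m=cv2.morphologyEx(m,cv2.MORPH_CLOSE,np.ones((3,3)))
cv2.imwrite("pics/m.png",cv2.resize(m[195:345,240:390],None,fx=4,fy=4))
for k in cv2.findContours(m,cv2.RETR_EXTERNAL,cv2.CHAIN_APPROX_NONE)[0]:
    if cv2.contourArea(k)<300: continue
    e=cv2.fitEllipse(cv2.convexHull(k)); P=onz(T,*e[0],.099); print("top",np.round(e[0],2),np.round(e[1],1),np.round(P,4), "r",.5*np.mean(e[1])/447.85*(0.913-.099))
# scene rim centres by hand from crop
for u,v in((290,136),(427,235),(172,242),(291,345)):
    p=((u+.5)/4-.5+255,(v+.5)/4-.5+145);print("scene",p,np.round(onz(S,*p,.099),4))
# mark
def blob(s,roi,cond,z):
    c=s["color"].astype(int);m=np.zeros(c.shape[:2],np.uint8);y0,y1,x0,x1=roi
    m[y0:y1,x0:x1]=cond(c)[y0:y1,x0:x1]*255
    for k in cv2.findContours(m,cv2.RETR_EXTERNAL,cv2.CHAIN_APPROX_NONE)[0]:
        if cv2.contourArea(k)<60: continue
        e=cv2.fitEllipse(k);print("mark",np.round(e[0],2),np.round(e[1],1),np.round(onz(s,*e[0],z),4))
blob(S,(200,230,165,205),lambda c:c.sum(2)<250,.004)
p=((249+.5)/4-.5+410,(274+.5)/4-.5+220);print("top mark",onz(T,*p,.004))
for n,(u,v),z in(("platecorner",(265,90),.004),("pc2",(412,376),.004)):
    p=((u+.5)/4-.5+410,(v+.5)/4-.5+220);print(n,onz(T,*p,z))
for n,(u,v),z in(("wallR top far",(348,58),.115),("wallR near",(518,380),.115),("wallL far",(85,180),.115),("wallL near",(228,466),.115)):
    p=((u+.5)/4-.5+410,(v+.5)/4-.5+220);print(n,onz(T,*p,z))
E
```

```text
top [315.81 298.78] [33.9 34.2] [5.053e-01 4.000e-04 9.900e-02] r 0.030926791318122784
top [278.56 264.05] [33.5 36.6] [0.5703 0.0665 0.099 ] r 0.031867894739847545
top [347.24 262.18] [33.5 35.3] [ 0.57   -0.0589  0.099 ] r 0.03127189192453027
top [315.65 229.24] [33.8 36.6] [ 0.6325 -0.003   0.099 ] r 0.03202964959885109
scene (327.125, 178.625) [0.5044 0.0026 0.099 ]
scene (361.375, 203.375) [0.5701 0.0688 0.099 ]
scene (297.625, 205.125) [ 0.5701 -0.0579  0.099 ]
scene (327.375, 230.875) [ 0.6336 -0.0007  0.099 ]
mark [183.84 214.58] [12.7 16.6] [ 0.5166 -0.3129  0.004 ]
top mark [ 0.51803349 -0.31569613  0.004     ]
platecorner [ 0.61156802 -0.33058767  0.004     ]
pc2 [ 0.46463033 -0.39397889  0.004     ]
wallR top far [ 0.61142844 -0.32898739  0.115     ]
wallR near [ 0.46586343 -0.39279263  0.115     ]
wallL far [ 0.55983344 -0.2070993   0.115     ]
wallL near [ 0.43238551 -0.26224786  0.115     ]
```

View pics/m.png

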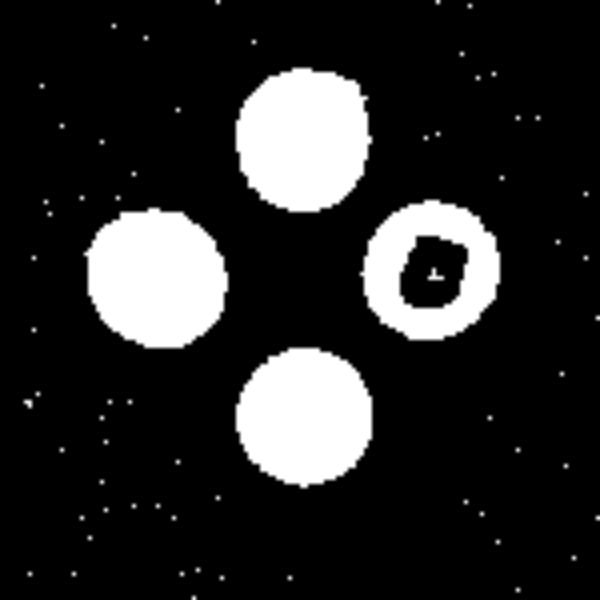

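```bash
python3 - <<'E'
from h import *
from cell import bot, read_state
T=dict(np.load("pics/top0.npz"))
print("can",onz(T,386,140,.14),onz(T,377,168,0))
for n,(x,y) in dict(P4=(.505,.0015),P1=(.633,-.002),P2=(.570,.0677),PT=(.570,-.058),bay=(.5175,-.3145)).items():
  for psi in ((0,np.pi/2,np.pi,-np.pi/2) if n!="bay" else (.407,.407-np.pi)):
    for z in(.074,.27):
      q=bot.ik([x,y,z],down(psi)); print(n,round(psi,2),z,None if q is None else np.round(q,2))
E
```

```text
can [ 0.78408198 -0.13370631  0.14      ] [ 0.77498528 -0.13568323  0.        ]
P4 0 0.074 [ 0.39  0.27 -0.58  0.   -0.73  2.75]
P4 0 0.27 [ 0.39  0.06 -0.32  0.   -1.2   2.75]
P4 1.57 0.074 [ 0.39  0.27 -0.58  0.   -0.73 -1.96]
P4 1.57 0.27 [ 0.39  0.06 -0.32  0.   -1.2  -1.96]
P4 3.14 0.074 [ 0.39  0.27 -0.58  0.   -0.73 -0.39]
P4 3.14 0.27 [ 0.39  0.06 -0.32  0.   -1.2  -0.39]
P4 -1.57 0.074 [ 0.39  0.27 -0.58  0.   -0.73  1.18]
P4 -1.57 0.27 [ 0.39  0.06 -0.32  0.   -1.2   1.18]
P1 0 0.074 [ 0.3   0.44 -0.29  0.   -0.84  2.84]
P1 0 0.27 [ 0.3   0.28 -0.05  0.   -1.25  2.84]
P1 1.57 0.074 [ 0.3   0.44 -0.29  0.   -0.84 -1.88]
P1 1.57 0.27 [ 0.3   0.28 -0.05  0.   -1.25 -1.88]
P1 3.14 0.074 [ 0.3   0.44 -0.29  0.   -0.84 -0.3 ]
P1 3.14 0.27 [ 0.3   0.28 -0.05  0.   -1.25 -0.3 ]
P1 -1.57 0.074 [ 0.3   0.44 -0.29  0.   -0.84  1.27]
P1 -1.57 0.27 [ 0.3   0.28 -0.05  0.   -1.25  1.27]
P2 0 0.074 [ 0.46  0.36 -0.42  0.   -0.78  2.68]
P2 0 0.27 [ 0.46  0.18 -0.18  0.   -1.21  2.68]
P2 1.57 0.074 [ 0.46  0.36 -0.42  0.   -0.78 -2.03]
P2 1.57 0.27 [ 0.46  0.18 -0.18  0.   -1.21 -2.03]
P2 3.14 0.074 [ 0.46  0.36 -0.42  0.   -0.78 -0.46]
P2 3.14 0.27 [ 0.46  0.18 -0.18  0.   -1.21 -0.46]
P2 -1.57 0.074 [ 0.46  0.36 -0.42  0.   -0.78  1.11]
P2 -1.57 0.27 [ 0.46  0.18 -0.18  0.   -1.21  1.11]
PT 0 0.074 [ 0.24  0.36 -0.43  0.   -0.78  2.9 ]
PT 0 0.27 [ 0.24  0.18 -0.18  0.   -1.21  2.9 ]
PT 1.57 0.074 [ 0.24  0.36 -0.43  0.   -0.78 -1.81]
PT 1.57 0.27 [ 0.24  0.18 -0.18  0.   -1.21 -1.81]
PT 3.14 0.074 [ 0.24  0.36 -0.43  0.   -0.78 -0.24]
PT 3.14 0.27 [ 0.24  0.18 -0.18  0.   -1.21 -0.24]
PT -1.57 0.074 [ 0.24  0.36 -0.43  0.   -0.78  1.33]
PT -1.57 0.27 [ 0.24  0.18 -0.18  0.   -1.21  1.33]
bay 0.41 0.074 [-0.22  0.41 -0.35  0.   -0.81 -2.51]
bay 0.41 0.27 [-0.22  0.23 -0.11  0.   -1.23 -2.51]
bay -2.73 0.074 [-0.22  0.41 -0.35  0.   -0.81  0.63]
bay -2.73 0.27 [-0.22  0.23 -0.11  0.   -1.23  0.63]
```

```bash
cat >> h.py <<'E'
from cell import bot, read_state, viewer
BAY=np.array([.5175,-.3145]); PB=.407-np.pi; PT=np.pi
def st(t):
    s=read_state();print(t,"t%.2f"%s["time"],np.round(s["tcp_pos"],4),"F",np.round(s["force"],1),"M",np.round(s["moment"],2),"w%.4f"%s["grip_width"])
def snap(n):
    for v in("scene","top"):
        s=viewer.snapshot(v);np.savez(f"pics/{v}{n}.npz",**s);cv2.imwrite(f"pics/{v}{n}.png",s["color"][:,:,::-1])
def pick(xy,zc=.074,hi=.25,app=.19):
    bot.goto([*xy,app],down(PT)); st("above")
    c=bot.servo_line([*xy,zc],velocity=.15,contact_N=12); st(f"down contact={c}")
    if c: return False
    bot.grasp(); st("grip")
    bot.servo_line([*xy,hi],velocity=.2); st("lift"); return True
def place(level,xy=BAY,dz=0,hi=None):
    z=.074+.043*level+dz
    bot.goto([*xy,max(z+.12,.21) if hi is None else hi],down(PB)); st("over bay")
    bot.servo_line([*xy,z+.012],velocity=.15)
    c=bot.servo_line([*xy,z-.006],velocity=.03,contact_N=6); st(f"placed contact={c}")
E
python3 - <<'E'
from h import *
pick((.633,-.002))
snap(1)
E
```

```text
above t2.82 [ 0.633  -0.0028  0.19  ] F [-0.4 -0.4  0.7] M [ 0.03 -0.04  0.02] w0.0854
down contact=False t3.74 [ 0.6336 -0.002   0.0748] F [0.4 0.8 0.9] M [ 0.02 -0.1  -0.02] w0.0853
grip t4.07 [ 0.6339 -0.0019  0.0759] F [-1.4 -0.8  5.7] M [0.01 0.6  0.04] w0.0650
lift t5.10 [ 0.6321 -0.002   0.2485] F [ 0.1  0.1 -3.1] M [0.02 0.02 0.03] w0.0655
```

```bash
python3 - <<'E'
from h import *
place(0)
E
python3 -c "
import cv2
a=cv2.imread('pics/scene1.png')[100:300,200:420];b=cv2.imread('pics/top1.png')[180:360,220:420]
cv2.imwrite('pics/v1.png',cv2.hconcat([cv2.resize(a,(400,400)),cv2.resize(b,(400,400))]))"
```

```text
over bay t6.47 [ 0.518  -0.3141  0.21  ] F [ 0.5  1.  -2.6] M [ 0.06 -0.07  0.  ] w0.0655
placed contact=True t7.88 [ 0.518  -0.3149  0.0758] F [-1.4 -0.2  4.7] M [-0.23  0.32 -0.03] w0.0657
```

View pics/v1.png

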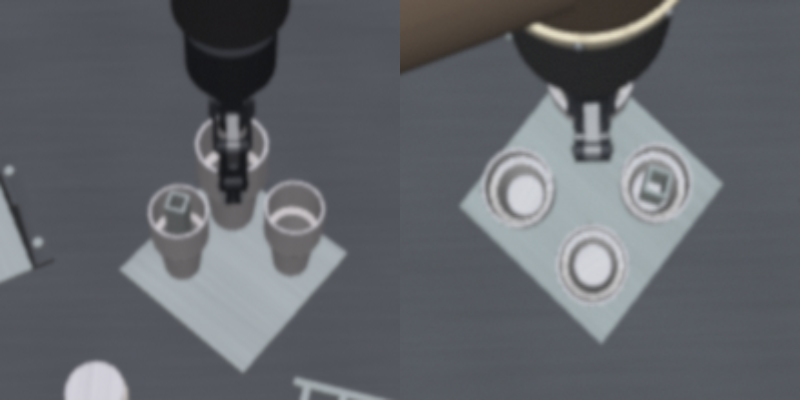

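The first pot hung straight between the fingers (the left view, about (232,165)), and the other three had not moved. Contact came at the expected height, so I release it, go above the next pot and look at the bay.

```bash
python3 - <<'E'
from h import *
bot.ungrasp(); st("open")
bot.servo_line([*BAY,.19],velocity=.2)
bot.goto([.570,.0677,.19],down(PT)); st("next"); snap(2)
a=cv2.imread('pics/scene2.png')[130:280,110:260];b=cv2.imread('pics/top2.png')[220:350,410:540]
cv2.imwrite('pics/v2.png',cv2.hconcat([cv2.resize(a,(400,400)),cv2.resize(b,(400,400))]))
E
```

```text
open t8.22 [ 0.5171 -0.3143  0.0747] F [ 0.8 -0.3 -0.8] M [-0.02  0.01  0.01] w0.0852
next t10.38 [0.5699 0.067  0.1896] F [-1.1  0.2  0.1] M [ 0.    0.04 -0.04] w0.0856
```

View pics/v2.png

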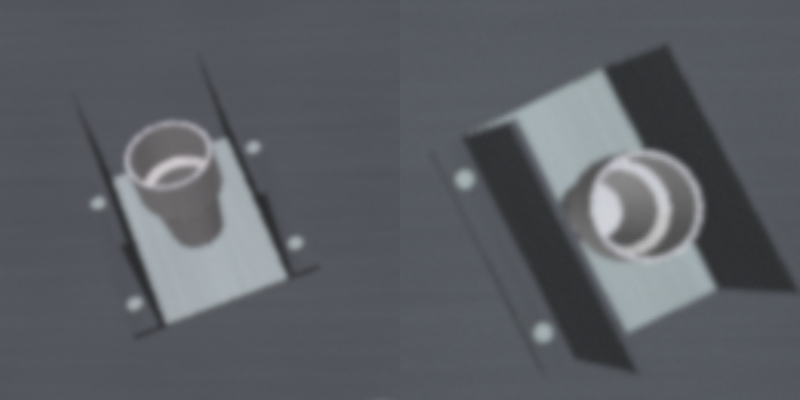

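The pot stands upright in the bay, its rim centred at (169,156) in the left view and (647,206) in the right. I measure its position before nesting the next one.

```bash
python3 - <<'E'
from h import *
T=dict(np.load("pics/top2.npz"));S=dict(np.load("pics/scene2.npz"))
ps=((169.5+.5)*.375-.5+110,(156+.5)*.375-.5+130);pt=((247.5+.5)*.325-.5+410,(206+.5)*.325-.5+220)
print(onz(S,*ps,.099),onz(T,*pt,.099),tri(S,ps,T,pt))
pick((.570,.0677),app=.19)
bot.goto([*BAY,.25],down(PB)); st("over")
E
```

```text
[ 0.51850443 -0.31173206  0.099     ] [ 0.51793964 -0.31619729  0.099     ] [ 0.51797682 -0.31389289  0.0991679 ]
above t10.72 [0.5701 0.0672 0.19  ] F [ 0.1 -0.5 -0.1] M [-0.    0.03 -0.04] w0.0853
down contact=False t11.65 [0.5706 0.0679 0.0747] F [-0.   0.2 -0.5] M [0.03 0.05 0.05] w0.0854
grip t11.98 [0.5706 0.0679 0.0754] F [-0.6  0.5  5.3] M [ 0.17  0.56 -0.01] w0.0640
lift t13.02 [0.5692 0.0676 0.2486] F [-1.1 -0.8 -2.2] M [-0.01 -0.   -0.02] w0.0636
over t14.45 [ 0.5178 -0.3139  0.2497] F [-0.2  0.  -2.2] M [ 0.05  0.01 -0.01] w0.0635
```

Grip width is 63.5 mm here against 65.5 mm on the first pot, so I check how it hangs before lowering.

```bash
python3 - <<'E'
from h import *
snap(3)
a=cv2.imread('pics/scene3.png')[60:260,90:290];b=cv2.imread('pics/top3.png')[180:360,390:570]
cv2.imwrite('pics/v3.png',cv2.hconcat([cv2.resize(a,(400,400)),cv2.resize(b,(400,400))]))
E
```

```text
(no output)
```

View pics/v3.png

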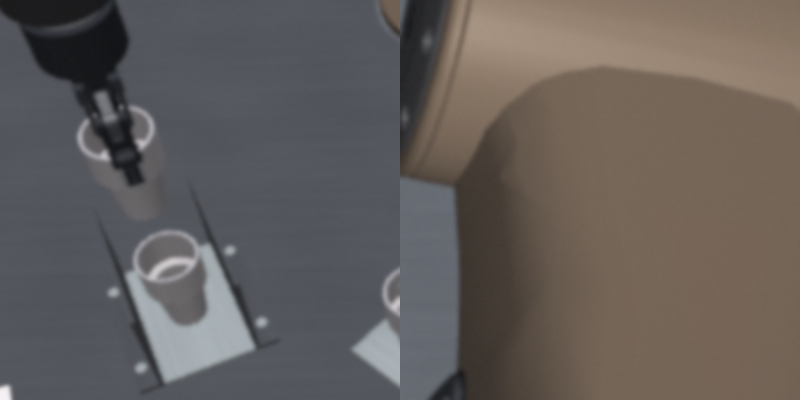

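The pot at (117,135) hangs upright above the placed pot at (168,260). I check its lateral offset at rim height, then lower it.

```bash
python3 - <<'E'
from h import *
S=dict(np.load("pics/scene3.npz"))
p=((117+.5)*.5-.5+90,(135+.5)*.5-.5+60)
P=onz(S,*p,.2735);print(P, "off",P[:2]-[.5178,-.3139]); 
print("lower", onz(S,(168+.5)*.5-.5+90,(260+.5)*.5-.5+60,.099))
place(1,xy=(.518,-.314),hi=.25)
E
```

```text
[ 0.52122146 -0.31087317  0.2735    ] off [0.00342146 0.00302683]
lower [ 0.52260417 -0.31017143  0.099     ]
over bay t14.80 [ 0.5183 -0.3135  0.2501] F [ 0.6 -0.8 -2.3] M [ 0.04  0.02 -0.01] w0.0634
placed contact=True t16.20 [ 0.5183 -0.3144  0.1184] F [-1.1  0.3  6.2] M [0.27 0.43 0.04] w0.0639
```

Contact came at z = 0.1184, where 0.1185 is expected for a fully nested pot, so it is seated. I release it and take the next one.

```bash
python3 - <<'E'
from h import *
bot.ungrasp(); st("open")
bot.servo_line([.518,-.314,.24],velocity=.2)
bot.goto([.505,.0015,.21],down(PT)); st("next"); snap(4)
a=cv2.imread('pics/scene4.png')[110:280,110:390];b=cv2.imread('pics/top4.png')[180:350,260:540]
cv2.imwrite('pics/v4.png',cv2.vconcat([cv2.resize(a,(494,300)),cv2.resize(b,(494,300))]))
E
```

```text
open t16.55 [ 0.5176 -0.3139  0.1173] F [-0.5 -0.1  1. ] M [-0.02 -0.05 -0.04] w0.0856
next t18.52 [0.505  0.0011 0.2096] F [ 0.2  0.3 -0. ] M [-0.04 -0.02 -0.01] w0.0854
```

View pics/v4.png

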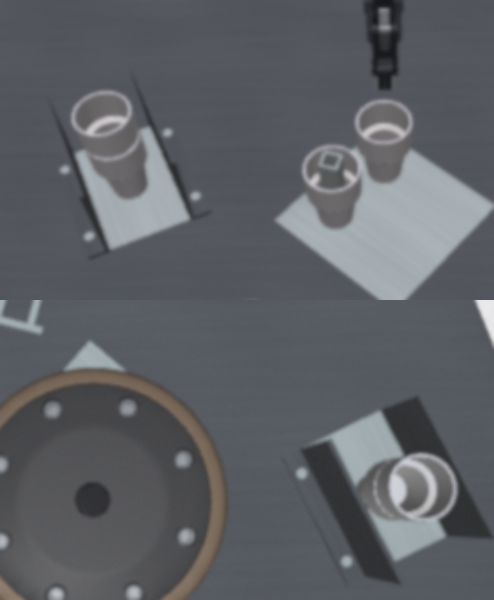

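Two pots stand nested and upright in the bay, rim at (101,113) in the upper view. The last empty (384,121) and the tube pot (331,168) are still in place.

```bash
python3 - <<'E'
from h import *
T=dict(np.load("pics/top4.npz"));S=dict(np.load("pics/scene4.npz"))
k=280/494;kv=170/300
ps=((101.5+.5)*k-.5+110,(113.5+.5)*kv-.5+110);pt=((421+.5)*k-.5+260,(187+.5)*kv-.5+180)
print("stack rim",tri(S,ps,T,pt))
if pick((.505,.0015),hi=.28):
    place(2,xy=(.518,-.314),hi=.28)
E
```

```text
stack rim [ 0.51804834 -0.31290052  0.14308968]
above t18.88 [5.043e-01 5.000e-04 1.892e-01] F [ 0.1 -0.7 -0.4] M [ 0.04 -0.06  0.03] w0.0858
down contact=False t19.80 [0.5057 0.0017 0.0748] F [-0.2  0.3  0.1] M [ 0.   -0.02 -0.04] w0.0855
grip t20.13 [0.5056 0.0017 0.0755] F [-3.5  1.3  7.4] M [0.23 1.04 0.08] w0.0651
lift t21.32 [0.5043 0.0014 0.2787] F [-0.4 -0.1 -2.7] M [ 0.04 -0.02 -0.02] w0.0649
over bay t22.52 [ 0.518  -0.3134  0.2794] F [-0.4  0.  -3.2] M [ 0.02 -0.06 -0.06] w0.0649
placed contact=True t23.83 [ 0.5186 -0.3146  0.1611] F [-0.7  0.6  6.1] M [0.28 0.41 0.02] w0.0650
```

```bash
python3 - <<'E'
from h import *
bot.ungrasp(); st("open")
bot.servo_line([.518,-.314,.28],velocity=.2)
bot.goto([.570,-.058,.24],down(PT)); st("next"); snap(5)
a=cv2.imread('pics/scene5.png')[110:280,110:390];b=cv2.imread('pics/top5.png')[180:350,260:540]
cv2.imwrite('pics/v5.png',cv2.vconcat([cv2.resize(a,(494,300)),cv2.resize(b,(494,300))]))
E
```

```text
open t24.18 [ 0.5176 -0.3139  0.1598] F [-1.8  0.6 -0.4] M [ 0.02 -0.02  0.06] w0.0855
next t25.96 [ 0.5698 -0.0585  0.2394] F [-0.2 -0.5 -0. ] M [-0.04  0.05 -0.02] w0.0853
```

View pics/v5.png

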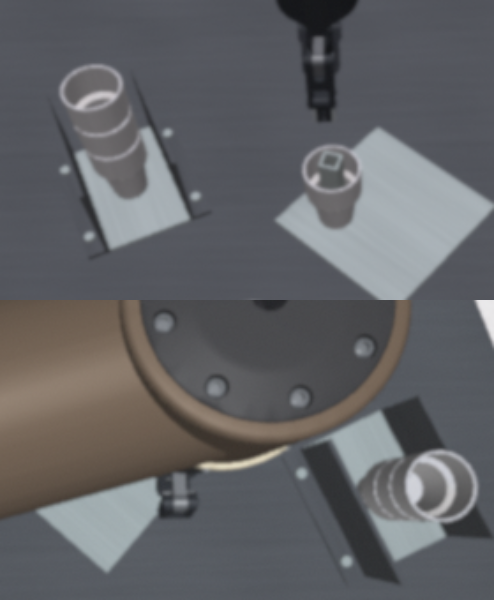

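Three pots are nested and upright in the bay, top rim at (91,87) in the upper view. The tube pot is at (331,168). Next I pick it and carry it slowly.

```bash
python3 - <<'E'
from h import *
T=dict(np.load("pics/top5.npz"));S=dict(np.load("pics/scene5.npz"))
k=280/494;kv=170/300
print("stack rim",tri(S,((91.5+.5)*k-.5+110,(87.5+.5)*kv-.5+110),T,((441+.5)*k-.5+260,(186+.5)*kv-.5+180)))
xy=(.570,-.058)
bot.servo_line([*xy,.074],velocity=.12,contact_N=12); st("down")
bot.grasp(); st("grip")
bot.servo_line([*xy,.32],velocity=.12); st("lift")
bot.servo_line([.518,-.314,.32],ori=down(PB),velocity=.15); st("over")
snap(6)
a=cv2.imread('pics/scene6.png')[20:220,70:270]
cv2.imwrite('pics/v6.png',cv2.resize(a,(600,600)))
E
```

```text
stack rim [ 0.51744992 -0.31321169  0.18593721]
down t27.59 [ 0.5705 -0.0579  0.0747] F [ 0.5  0.7 -0.5] M [-0.02  0.01  0.05] w0.0856
grip t27.93 [ 0.5705 -0.0579  0.0751] F [-1.  -0.1  5.1] M [0.23 0.6  0.03] w0.0643
lift t30.12 [ 0.5698 -0.058   0.3194] F [ 0.3  1.  -4.1] M [-0.   -0.   -0.02] w0.0641
over t32.02 [ 0.5181 -0.3136  0.32  ] F [ 0.2 -0.6 -2.2] M [ 0.   -0.03  0.05] w0.0642
```

View pics/v6.png

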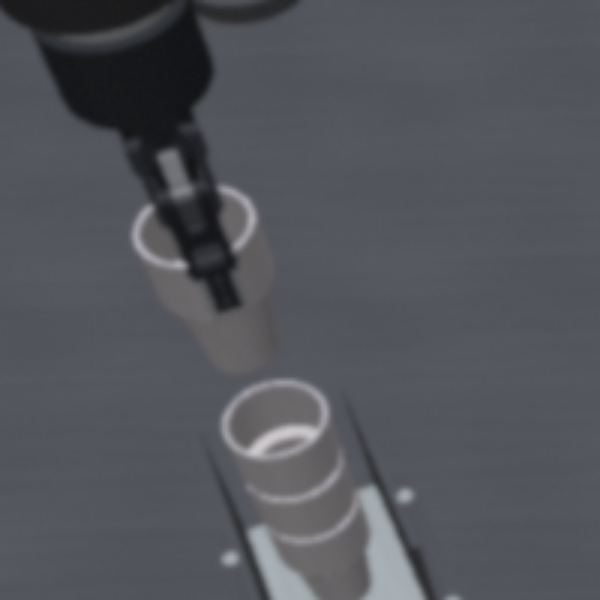

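The pot hangs upright at (195,228) over the stack rim at (275,420), with the tube hidden behind the finger. The stack rim measures 0.186, where 0.185 is expected. Lowering now.

```bash
python3 - <<'E'
from h import *
xy=(.518,-.314)
c=bot.servo_line([*xy,.215],velocity=.1,contact_N=12); st(f"near {c}")
if not c:
    c=bot.servo_line([*xy,.197],velocity=.03,contact_N=6); st(f"placed {c}")
E
```

```text
near False t33.32 [ 0.5184 -0.3142  0.2158] F [-0.  -0.4 -3.1] M [-0.    0.01 -0.05] w0.0642
placed True t33.77 [ 0.5184 -0.3144  0.2032] F [0.3 0.6 5.4] M [0.25 0.27 0.01] w0.0646
```

```bash
python3 - <<'E'
from h import *
bot.ungrasp(); st("open")
bot.servo_line([.518,-.314,.34],velocity=.12)
bot.goto([.52,.06,.3],down(PT)); bot.dwell(.5); st("away"); snap(7)
a=cv2.imread('pics/scene7.png')[100:260,120:260];b=cv2.imread('pics/top7.png')[200:360,410:550]
cv2.imwrite('pics/v7.png',cv2.hconcat([cv2.resize(a,(400,457)),cv2.resize(b,(400,457))]))
E
```

```text
open t34.12 [ 0.5175 -0.3137  0.2018] F [-0.1 -0.3  0.9] M [-0.03 -0.06  0.02] w0.0854
away t37.33 [0.52   0.0598 0.3   ] F [ 0.6  0.5 -0.2] M [-0.05 -0.03  0.04] w0.0854
```

View pics/v7.png

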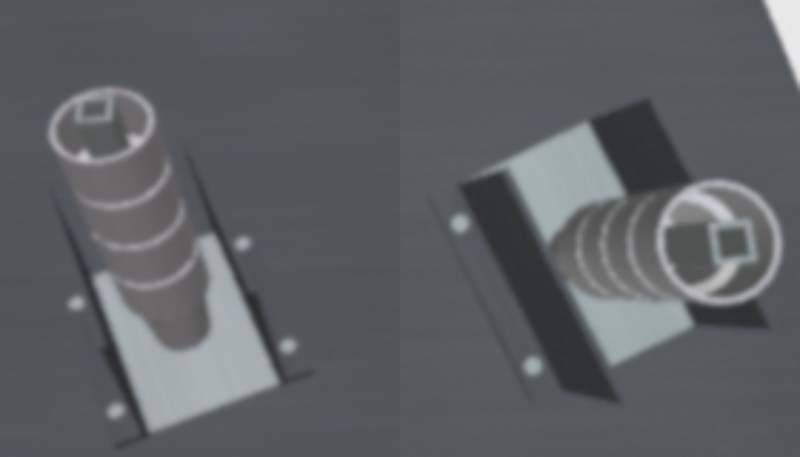

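View pics/scene7.png

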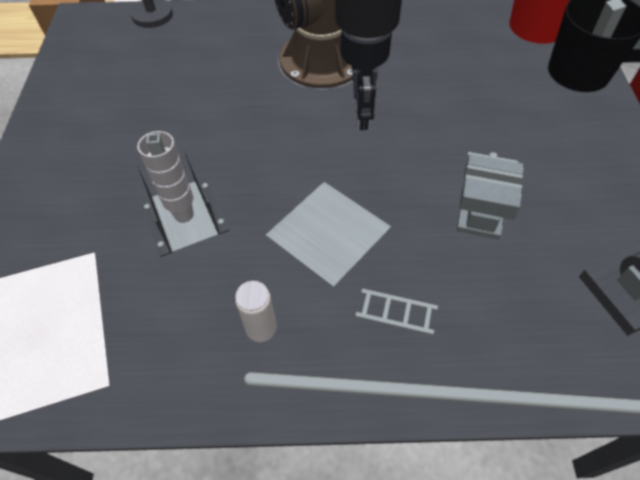

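The stack of four is upright with the tube standing in the top pot: rim at (102,125) left and (719,243) right, tube end at (94,109) and (732,241). The tray is empty, and the can and frame look unmoved. I measure the top rim and the tube, then hand in.

```bash
python3 - <<'E'
from h import *
T=dict(np.load("pics/top7.npz"));S=dict(np.load("pics/scene7.npz"))
k=.35
f=lambda u,v,x,y:((u+.5)*k-.5+x,(v+.5)*k-.5+y)
P=tri(S,f(102,125,120,100),T,f(319,243,410,200)); Q=tri(S,f(94.5,109,120,100),T,f(332,241.5,410,200))
print("rim",P,"underside",P[2]-.095,"tube top",Q,"rise",Q[2]-P[2])
ok=abs(P[2]-.095-.131)<.008 and np.hypot(*(P[:2]-BAY))<.015
print(ok)
if ok: bot.hand_in()
E
```

```text
rim [ 0.51662166 -0.31295886  0.22844106] underside 0.13344105831267655 tube top [ 0.5168487  -0.31331744  0.2431591 ] rise 0.014718046619503045
True
the job is handed in; nothing more can be done
```

All four pots now stand as one upright stack over the bay mark, with the tube pot on top and its tube still standing. I handed the job in at about 37 s of the 69 s; no verdict is reported.

**How it was done:** I picked each pot by its collar, with the jaws along the tray's diagonal, and lowered it in the bay with the jaws along the channel. The three empties went in first and the tube pot last, carried slowly.

**Last checks:**
- **Top pot height:** its underside measured 0.133 m, inside the 0.122–0.1395 m window.
- **Top pot position:** its rim is about 2 mm from the measured mark.
- **Tube:** its end is centred within 1 mm of the rim and stands 14.7 mm above it (14 mm expected).
- **Nesting:** every pot touched down within 1 mm of the height expected for a full fit.
- **Can and frame:** both look unmoved in the final picture. I compared them by eye and did not measure them.

**Disagreements:**
- The two cameras, each taken alone, differed by up to 4.5 mm sideways; I averaged or triangulated them.
- One pot's grip width read 63.5 mm against 65.5 mm for the first. A picture showed it hanging straight, and it seated normally.

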